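# Stow the distance meter in the van's hidden drawer

### The job

Put the yellow laser distance meter away in the hidden drawer of the low grey drawer unit: press the round yellow button on the unit's top so that the drawer springs out, and set the meter down gently (do not drop it), flat and screen up, in the cradle between the four blue blocks, its length along the width of the drawer. Then push the drawer fully home so that it latches shut, and leave everything else on the bench where it is.

Things in the scene. Friction and masses are not known exactly. Their poses are not given: they have to be found in the camera images.
- unit: Low grey steel drawer unit fixed to the bench, 220 (x) x 280 (y) x 90 (z) mm. Origin: centre of its underside; its front faces its -x, roughly towards the robot. The round button stands on its top near the front, at its +y end. The plain flush front panel without handle is the drawer.
- button (a joint): Push button on the unit's top, travel 0 to 0.010 m downward, 0 = up. Sprung: about 2.4 N to start, 5.4 N fully down, up to 4 N more from latch friction until it frees; comes up again when let go. At about 0.006 m or more it frees the drawer (press it nearly to the bottom).
- button_top (a point): Centre of the top face of the yellow button, a disc 36 mm across, 20 mm above the unit's top when up (110 mm above the bench). Axes as the unit's.
- drawer (a joint): How far the drawer is out, 0 to 0.150 m along the unit's -x; latched it reads about 0.002. Freed, a spring slides it fully out within about 3 s. The spring pushes out with 5 N shut, 2 N open; movement is damped. Pushed home to 0 (about 10 N over the last 25 mm) it latches by itself; short of that it springs out again.
- front (a point): Point on the outer face of the drawer's front panel, mid-width, 60 mm above the bench; moves with the drawer. Axes as the unit's: push along +x to shut. The panel is 274 mm wide (y), 15 mm thick, and reaches from 8 to 80 mm above the bench; the drawer's walls are lower, 62 mm above the bench.
- bay (a point): Centre of the cradle, on the drawer's floor (30 mm above the bench); inside the unit while shut. Axes as the unit's: the meter lies along y. The bay is 120 (x) x 168 (y) mm. Four blue blocks 12 mm high, 30 mm long in y, centred at y = +-45 mm, inner faces 58 mm apart in x, leave 60 mm free between them in y for fingers. Fully out, this point is 75 mm in front of the unit's body.
- meter: Yellow laser distance meter, 125 (x) x 46 (y) x 30 (z) mm, about 0.18 kg, lying on the bench screen up. Origin: centre of its underside; x along its length (either end may point either way in the cradle), z out of the screen.
- detector: Green hand-held detector, 135 x 50 x 30 mm, lying on the bench, much like the meter in shape; leave it alone. Origin: centre of its underside, x along its length.
- tape: Black and orange tape measure, 62 x 34 x 58 mm, standing on the unit's top; leave it alone. Origin: centre of its underside.
- funnel: Orange funnel standing mouth down, 104 mm across and 110 mm high; leave it alone. Origin: centre of its underside.
- bottle: White bottle with a blue cap, 64 mm across, 150 mm high; leave it alone. Origin: centre of its underside.
- screwdriver: Screwdriver with an orange handle lying on the bench near the robot; leave it alone. Origin: on the bench under it.
- wrench: Steel wrench lying on the bench near the robot; leave it alone. Origin: on the bench under it.
Things that resemble listed ones, but are neither listed nor needed, are in the scene too. There is more than one size of the meter; the job needs the larger.

How it is judged:
On the way, in this order (a step that is already met when the one before it is completed fails the run):
1. the button has been pressed and the drawer has sprung out (by more than 120 mm) (value of joint drawer above 0.12 m), for 0.2 s.
2. with the drawer still out, the meter lies flat, screen up and at rest in the cradle, let go (x of meter in the frame of bay between -0.012 and 0.012 m and y of meter in the frame of bay between -0.03 and 0.03 m and z of meter in the frame of bay between -0.004 and 0.006 m and angle between meter's own z axis and vertical below 0.1 rad and angle between the x axis of meter and the y axis of bay, either way round below 0.2 rad and linear speed of meter below 0.02 m/s and contact force between the fingers and meter below 0.1 N and value of joint drawer above 0.1 m), for 0.3 s.
At the end, for the whole second after the job is handed in: Drawer latched shut (under 6 mm out), button up (within 3 mm); meter let go and at rest in the cradle, flat and screen up (0.1 rad), on the floor (6 mm), its length along the drawer's width (0.2 rad), centre within 12 mm across and 30 mm along of the bay's centre (x of meter in the frame of bay between -0.012 and 0.012 m and y of meter in the frame of bay between -0.03 and 0.03 m and z of meter in the frame of bay between -0.004 and 0.006 m and angle between meter's own z axis and vertical below 0.1 rad and angle between the x axis of meter and the y axis of bay, either way round below 0.2 rad and linear speed of meter below 0.02 m/s and contact force between the fingers and meter below 0.1 N and value of joint drawer below 0.006 m and value of joint button below 0.003 m); the robot touches nothing.
It fails at once if the meter is dropped or flung in the cradle (faster than 0.6 m/s within 40 mm of the drawer's floor) (x of meter in the frame of bay between -0.06 and 0.06 m and y of meter in the frame of bay between -0.08 and 0.08 m and z of meter in the frame of bay below 0.04 m and linear speed of meter above 0.6 m/s).
It fails at once if another thing on the bench is moved by more than 30 mm (distance of any of detector, tape, funnel, bottle, screwdriver, wrench from where it was at the start of the episode above 0.03 m).
It also fails if it takes over 64 s, if anything falls off the work surface, if the arm or the gripper's body presses on something with over 40 N, if the wrist force passes 120 N, or if a joint passes its speed limit or range.

### The arm

A 7-joint arm with a two-finger parallel gripper is mounted at the origin on the work surface. World frame = base frame: x ahead of the robot, y to its left, z up, the work surface at z = 0. Lengths are in m, angles in rad, forces in N, time in s.
With the tool pointing down it reaches from about 0.4 to 0.85 m from the base axis. Payload 4.5 kg.
Tool frame: the origin (TCP) lies between the finger pads; the fingertips stand 11 mm ahead of it and the grasp point (between the pads) lies 8 mm behind it (r.tip_reach is the distance from the TCP to the fingertips, in m); x points along the fingers, y is the direction in which the jaws open and shut, and the axes are right-handed (so a half turn about x gives the same grasp; the last joint's range is limited). The gripper opens to 88 mm and grips with 3 to 60 N. Pads are 18 mm wide; open, the fingers measure 123 mm over their backs; the gripper's body (75 mm by 187 mm) begins 45 mm behind the grasp point.
Start: joints at [-1.213, 0.689, -0.195, 1.565, 0.157, 0.902, -0.215], TCP at [0.199, 0.593, 0.25] pointing down, gripper open.
Joint ranges: [-3.01, 3.01], [-0.46, 2.08], [-1.47, 1.51], [0.13, 2.56], [-1, 4.14], [0.04, 2.09], [-2.66, 2.66]. Speed limits (rad/s): [2.57, 2.57, 3.14, 3.14, 3.14, 3.14, 3.14].

### API

Orientations are given as a unit quaternion [x, y, z, w].
In Python, from plant import r gives the robot as it stands.
- The arm moves only by the tool drive_tool, never from a script. Its argument "deltas" is a list of rows, each a list of 3 entries, a list of its own where there are three numbers: the turn, a rotation vector about the tool's x, y, z in degrees, then the shift along the tool's x, y, z in cm, then the finger opening in cm, from 0 to 8.81. A call has 1 to 12 rows; each row shifts and turns the commanded pose from where the row before left it, along the tool's axes as they then stand; what a row does not reach is not made up. A row lasts 1/12 s, in which the tool goes at most 41.7 mm and 7.16 degrees, less where a joint would pass 70% of its speed; a pose out of reach is approached as far as the arm can. A call is refused whole if a number of a shift passes 4.17 or a number of a turn 7.16, either way. A call with a gripper value outside its range is refused whole. The fingers move at their own pace and stop on an object; "force" is the grip in N (left out, the last holds). Time passes only in rows, so rows that do not move let the fingers close. It gives the time, the measured TCP pose, the force and the opening at its end, in the units of the state.
- r.get_state(): the state, without advancing time (a new reading comes with each control period).
- r.snapshot(name): name is "side" or "top" or "wrist"; returns a dict with "color" (420x560x3 uint8, red, green, blue), "fov_y" (degrees; the focal length in pixels is half the picture's height over the tangent of half this angle, whatever the lens; pixels are square), "cx", "cy" (the principal point, pixels), "extrinsics" (4x4, takes a point from world to camera coordinates); the wrist camera has in their place "tool_from_camera" (4x4, takes a point from camera to tool coordinates, whose origin is the TCP and whose axes are the tool frame's). Camera axes: x right, y up, looking along -z (the intrinsics and any distortion apply to the point x, -y, -z); pixel columns grow to the right and rows downward; lengths in m; the calibration is good to about 2 mm. A picture is of the moment at which its call begins: read the wrist's pose just before it. There is no depth.
- r.finish_job(): hands the job in, once; it reports no verdict.
The state is a dict: "clock": time; "q": joint angles; "qd": joint speeds; "joint_torque": joint torques, N m; "tool_pos": TCP position; "eef_rot": TCP orientation; "contact_force": force on the tool from outside, world axes, zero at the start; "moment": the same for the moment, N m; "opening": opening from 0.0 (shut) to 1.0 (fully open).
Only numpy, scipy, OpenCV 4.12 (cv2) and the standard library are available. Lean on these libraries where they do the work, as an engineer would, in place of code of your own. Each camera call takes 0.05 s, during which the arm holds its last target. There are 200 camera calls.

## Working session

There is one attempt and no reset: what is moved stays moved. The work goes in short steps, Python scripts to look and compute and a tool call to move; the robot and the scene stay as the last step left them, time stands still between calls to the robot, and variables do not carry over. Pictures are saved under pics/ and viewed, about 8 in all and at most 12, crops included, and the job is handed in when it is done.

Besides the shell and the picture viewer there is one more tool, called after ">>>" as name([rows], argument=value, ...), one row to a line, values as JSON. drive_tool: Moves the arm, as the interface text tells. Its arguments: {"type":"object","properties":{"deltas":{"type":"array","items":{"type":"array"}},"force":{"type":"number"}},"required":["deltas"]}

```bash
ls; mkdir -p pics; python3 - <<'E'
from plant import r
import cv2, pickle, numpy as np
s=r.get_state(); print({k:np.round(v,3).tolist() for k,v in s.items()}, r.tip_reach)
d={}
for n in ("side","top"):
    p=r.snapshot(n); d[n]=p
    cv2.imwrite(f"pics/{n}0.png",p["color"][:,:,::-1])
    print(n,{k:(np.round(v,3).tolist()) for k,v in p.items() if k!="color"})
pickle.dump(d,open("snap0.pkl","wb"))
E
```

```text
pics
{'clock': 0.0, 'q': [-1.213, 0.69, -0.194, 1.566, 0.157, 0.903, -0.215], 'qd': [-0.001, -0.001, -0.002, -0.002, 0.0, 0.001, -0.001], 'joint_torque': [0.001, -52.757, -1.267, -15.343, -0.053, 0.007, 0.0], 'tool_pos': [0.199, 0.592, 0.249], 'eef_rot': [0.113, 0.698, -0.115, 0.698], 'contact_force': [-0.682, -0.344, 0.601], 'moment': [-0.03, 0.034, -0.016], 'opening': 1.0} 0.011
side {'fov_y': 49.023, 'cx': 288.417, 'cy': 210.77, 'extrinsics': [[0.71, -0.704, -0.013, -0.424], [0.467, 0.457, 0.757, -0.356], [-0.527, -0.543, 0.653, -0.911], [0.0, 0.0, 0.0, 1.0]]}
top {'fov_y': 47.715, 'cx': 277.766, 'cy': 205.469, 'extrinsics': [[0.017, -1.0, 0.001, -0.013], [0.989, 0.017, 0.146, -0.595], [-0.146, -0.001, 0.989, -1.071], [0.0, 0.0, 0.0, 1.0]]}
```

View pics/top0.png

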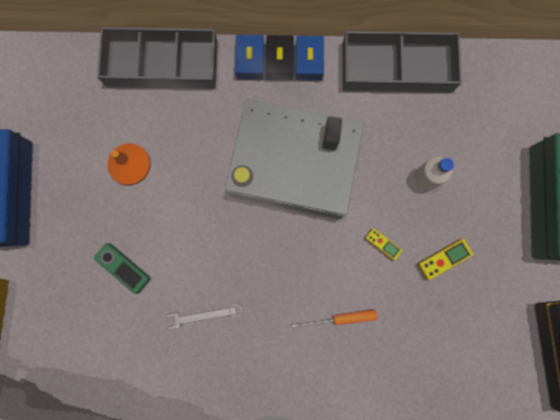

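View pics/side0.png

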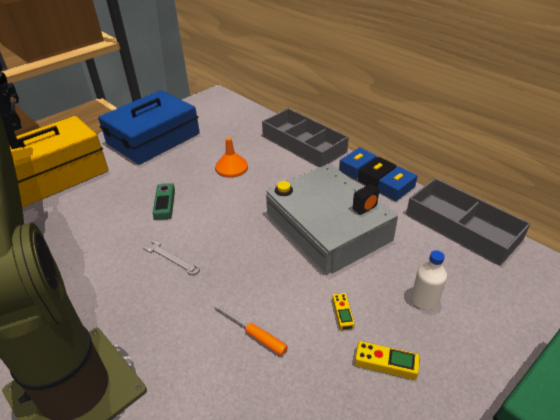

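Top view: the two yellow meters are at (384,244), small, and (446,259), large. The large one fits the 125 mm length. The button is at (242,175), the unit's near corners at about (228,200) and (345,214), and the tape at (333,133). I'll measure these and confirm the meter in an enlarged crop.

```bash
cat > h.py <<'E'
import numpy as np, cv2
from scipy.spatial.transform import Rotation as R
def ray(p,uv,T=None):
    """world ray origin, direction; T = world_from_camera (wrist)"""
    f=p["color"].shape[0]/2/np.tan(np.radians(p["fov_y"])/2)
    if T is None: T=np.linalg.inv(np.array(p["extrinsics"]))
    d=np.array([(uv[0]-p["cx"])/f,-(uv[1]-p["cy"])/f,-1])
    return T[:3,3],T[:3,:3]@d
def onz(p,uv,z,T=None):
    o,d=ray(p,uv,T); return o+d*(z-o[2])/d[2]
def wristT(s,p):
    M=np.eye(4); M[:3,:3]=R.from_quat(s["eef_rot"]).as_matrix(); M[:3,3]=s["tool_pos"]
    return M@np.array(p["tool_from_camera"])
def yellow(img): 
    h=cv2.cvtColor(img,cv2.COLOR_RGB2HSV); return cv2.inRange(h,(22,130,90),(36,255,255))
def blobs(m,amin=80):
    c,_=cv2.findContours(m,cv2.RETR_EXTERNAL,cv2.CHAIN_APPROX_NONE)
    return [k for k in c if cv2.contourArea(k)>amin]
E
python3 - <<'E'
from h import *; import pickle
d=pickle.load(open("snap0.pkl","rb")); t=d["top"]; s=d["side"]
for n,p in d.items():
    for c in blobs(yellow(p["color"])):
        (x,y),wh,a=cv2.minAreaRect(c); 
        W=[onz(p,q,.03)[:2] for q in cv2.boxPoints(((x,y),wh,a))]
        print(n,np.round([x,y,*wh,a],1), "z=.03 box",np.round(W,3).tolist(),"ctr",np.round(onz(p,(x,y),.03),3),"z.11",np.round(onz(p,(x,y),.11),3))
# unit top corners: grey mask hull
for n,uv in dict(nl=(228,198),nr=(345,212),fr=(361,119),fl=(247,101)).items(): print(n,np.round(onz(t,uv,.09),3))
for n,uv in dict(l=(268,196),near=(330,257),r=(394,218)).items(): print("side",n,np.round(onz(s,uv,.09),3))
cr=cv2.resize(t["color"][90:290,215:485],None,fx=2.9,fy=2.9,interpolation=cv2.INTER_CUBIC)
cv2.imwrite("pics/crop0.png",cr[:,:,::-1])
E
```

```text
side [387.3 359.8  64.8  25.3  13. ] z=.03 box [[0.416, -0.365], [0.469, -0.337], [0.531, -0.449], [0.478, -0.471]] ctr [ 0.473 -0.406  0.03 ] z.11 [ 0.427 -0.428  0.11 ]
side [342.7 309.6  34.6  14.5  74.7] z=.03 box [[0.518, -0.218], [0.549, -0.234], [0.493, -0.306], [0.464, -0.291]] ctr [ 0.505 -0.263  0.03 ] z.11 [ 0.455 -0.299  0.11 ]
side [283. 186.  10.  12.  90.] z=.03 box [[0.728, 0.179], [0.753, 0.154], [0.719, 0.12], [0.695, 0.145]] ctr [0.724 0.149 0.03 ] z.11 [0.652 0.074 0.11 ]
side [ 55.1 135.7  25.7  74.8  71.1] z=.03 box [[0.277, 1.013], [0.529, 0.997], [0.468, 0.814], [0.239, 0.841]] ctr [0.373 0.913 0.03 ] z.11 [0.336 0.764 0.11 ]
top [445.7 258.8  19.8  52.5  60.3] z=.03 box [[0.467, -0.332], [0.53, -0.441], [0.49, -0.462], [0.428, -0.354]] ctr [ 0.479 -0.397  0.03 ] z.11 [ 0.475 -0.369  0.11 ]
top [383.3 244.   37.3  13.5  38.2] z=.03 box [[0.524, -0.207], [0.55, -0.227], [0.497, -0.295], [0.472, -0.275]] ctr [ 0.51  -0.252  0.03 ] z.11 [ 0.505 -0.234  0.11 ]
top [241.5 174.5  13.   13.   90. ] z=.03 box [[0.687, 0.102], [0.687, 0.071], [0.656, 0.07], [0.655, 0.101]] ctr [0.671 0.086 0.03 ] z.11 [0.654 0.08  0.11 ]
nl [0.604 0.11  0.09 ]
nr [ 0.577 -0.153  0.09 ]
fr [ 0.794 -0.191  0.09 ]
fl [0.833 0.073 0.09 ]
side l [0.612 0.09  0.09 ]
side near [ 0.56  -0.174  0.09 ]
side r [ 0.773 -0.2    0.09 ]
```

View pics/crop0.png

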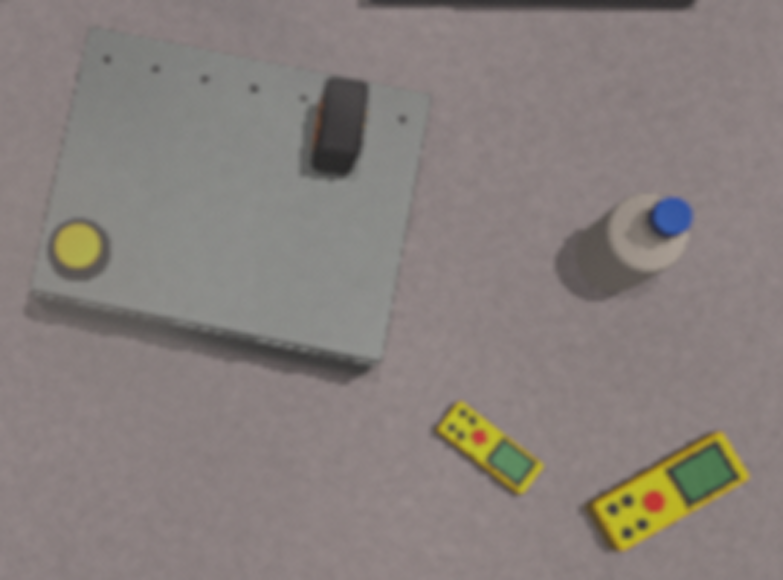

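```bash
cat >> h.py <<'E'
def todo(s,pos,jaw=None):
    """tool-frame turn (deg) to point down with jaws at angle jaw (deg, mod 180), and shift (cm) after the turn"""
    C=R.from_quat(s["eef_rot"]).as_matrix()
    cur=np.degrees(np.arctan2(C[1,1],C[0,1]))
    a=cur if jaw is None else jaw
    a=np.radians(cur+(a-cur+90)%180-90)
    y=np.array([np.cos(a),np.sin(a),0]); x=np.array([0,0,-1.])
    G=np.c_[x,y,np.cross(x,y)]
    turn=np.degrees(R.from_matrix(C.T@G).as_rotvec())
    print("jaw now %.1f"%cur,"turn",np.round(turn,1),"shift",np.round(G.T@(np.array(pos)-s["tool_pos"])*100,2),"tool y,z in world",np.round(G[:2,1:].T,2).tolist())
E
python3 - <<'E'
from h import *; from plant import r
s=r.get_state(); 
todo(s,[.60,.05,.25]); todo(s,[.60,.05,.25],-10); todo(s,[.60,.05,.25],80)
p=r.snapshot("wrist"); print(np.round(p["tool_from_camera"],3),p["fov_y"],p["cx"],p["cy"])
E
```

```text
jaw now 71.5 turn [0.  0.  0.1] shift [ -0.1  -38.62  55.28] tool y,z in world [[0.32, 0.95], [0.95, -0.32]]
jaw now 71.5 turn [81.5  0.1  0.1] shift [-0.1  48.93 46.41] tool y,z in world [[0.98, -0.17], [-0.17, -0.98]]
jaw now 71.5 turn [-8.5  0.   0.1] shift [ -0.1  -46.41  48.93] tool y,z in world [[0.17, 0.98], [0.98, -0.17]]
[[ 0.001  0.307 -0.952 -0.135]
 [ 1.     0.     0.001  0.   ]
 [ 0.001 -0.952 -0.307 -0.081]
 [ 0.     0.     0.     1.   ]] 71.18723613549857 276.7801528124531 204.52442691409541
```

>>> drive_tool([
  [[-4.2,0,0],[0,0,0],0],
  [[-4.2,0,0],[0,0,0],0],
  [[0,0,0],[0,-2.7,2.9],0],
  [[0,0,0],[0,-2.7,2.9],0],
  [[0,0,0],[0,-2.7,2.9],0],
  [[0,0,0],[0,-2.7,2.9],0],
  [[0,0,0],[0,-2.7,2.9],0],
  [[0,0,0],[0,-2.7,2.9],0],
  [[0,0,0],[0,-2.7,2.9],0],
  [[0,0,0],[0,-2.7,2.9],0],
  [[0,0,0],[0,-2.7,2.9],0],
  [[0,0,0],[0,-2.7,2.9],0],
], force=20)

```text
clock: 1.15
tool_pos: [0.4375, 0.2738, 0.2496]
eef_rot: [0.062, 0.704, -0.063, 0.704]
contact_force: [0.5, 0.1, -0.5]
opening: 0.119
```

>>> drive_tool([
  [[0,0,0],[0,-2.7,2.9],0],
  [[0,0,0],[0,-2.7,2.9],0],
  [[0,0,0],[0,-2.7,2.9],0],
  [[0,0,0],[0,-2.7,2.9],0],
  [[0,0,0],[0,-2.7,2.9],0],
  [[0,0,0],[0,-2.7,2.9],0],
  [[0,0,0],[0,0,0],0],
  [[0,0,0],[0,0,0],0],
])

```text
clock: 1.82
tool_pos: [0.5804, 0.0822, 0.249]
eef_rot: [0.064, 0.704, -0.065, 0.704]
contact_force: [-0.8, 0.7, 0.2]
opening: 0.002
```

```bash
python3 - <<'E'
from h import *; from plant import r
s=r.get_state(); p=r.snapshot("wrist"); T=wristT(s,p); print(np.round(s["tool_pos"],3),s["clock"],s["contact_force"])
for c in blobs(yellow(p["color"])):
    (x,y),wh,a=cv2.minAreaRect(c); print(x,y,wh, onz(p,(x,y),.11,T)); todo(s,onz(p,(x,y),.11,T)+[0,0,.02],80)
cv2.imwrite("pics/w1.png",p["color"][:,:,::-1])
E
```

```text
[0.58  0.082 0.249] 1.8167 [-0.8051634   0.70737085  0.20529869]
19.699995040893555 182.10000610351562 (43.37971878051758, 15.652474403381348) [ 0.52037975 -0.15762837  0.11      ]
jaw now 79.5 turn [-0.5 -0.   0.1] shift [ 11.9  -24.67  -1.75] tool y,z in world [[0.17, 0.98], [0.98, -0.17]]
```

View pics/w1.png

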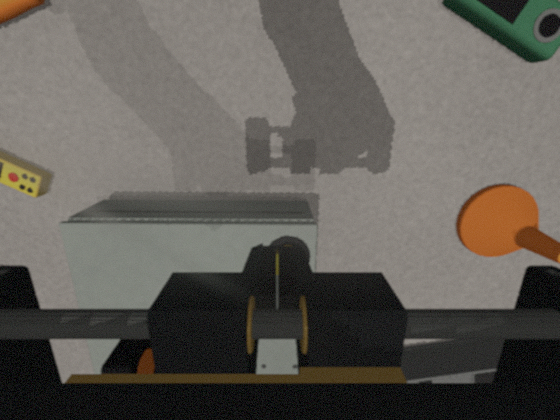

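```bash
python3 - <<'E'
from h import *; from plant import r
s=r.get_state(); p=r.snapshot("wrist"); T=wristT(s,p)
for uv in ((65,221),(317,221)): print(onz(p,uv,.09,T))
for uv in ((290,238),(310,252)): print("ring",onz(p,uv,.09,T), onz(p,uv,.11,T))
todo(s,[.653,.077,.135])
E
```

```text
[ 0.57040012 -0.14443363  0.09      ]
[0.61866742 0.12163037 0.09      ]
ring [0.63310507 0.08985553 0.09      ] [0.62404534 0.09051689 0.11      ]
ring [0.65379273 0.10891437 0.09      ] [0.64332678 0.10828024 0.11      ]
jaw now 79.7 turn [ 0.  -0.1 -0. ] shift [11.43  0.53  7.4 ] tool y,z in world [[0.18, 0.98], [0.98, -0.18]]
```

>>> drive_tool([
  [[0,0,0],[2.8,0.2,1.9],0],
  [[0,0,0],[2.8,0.2,1.9],0],
  [[0,0,0],[2.8,0.2,1.8],0],
  [[0,0,0],[2.8,0.3,1.8],0],
  [[0,0,0],[0,0,0],0],
  [[0,0,0],[0.6,0,0],0],
  [[0,0,0],[0.6,0,0],0],
  [[0,0,0],[0.6,0,0],0],
  [[0,0,0],[0.5,0,0],0],
  [[0,0,0],[0,0,0],0],
  [[0,0,0],[0,0,0],0],
])

```text
clock: 2.83
tool_pos: [0.6536, 0.0827, 0.1158]
eef_rot: [0.063, 0.704, -0.062, 0.705]
contact_force: [-1.4, 2.1, 3.7]
opening: 0.01
```

```bash
python3 - <<'E'
from h import *; from plant import r
s=r.get_state(); p=r.snapshot("top"); print(np.round(s["tool_pos"],4),s["contact_force"])
cv2.imwrite("pics/t1.png",p["color"][:,:,::-1])
E
```

```text
[0.6536 0.0827 0.1158] [-1.43838965  2.13773953  3.68697364]
```

>>> drive_tool([
  [[0,0,0],[0.3,0,0],0],
  [[0,0,0],[0.2,0,0],0],
  [[0,0,0],[0.1,0,0],0],
  [[0,0,0],[0,0,0],0],
  [[0,0,0],[0,0,0],0],
])

```text
clock: 3.3
tool_pos: [0.6541, 0.0824, 0.1114]
eef_rot: [0.063, 0.704, -0.062, 0.705]
contact_force: [-6.5, 2.3, 20.0]
opening: 0.006
```

```bash
python3 - <<'E'
from h import *; from plant import r
a=r.snapshot("top")["color"]; b=cv2.imread("pics/t1.png")[:,:,::-1]
m=(np.abs(a.astype(int)-b).sum(2)>60).astype(np.uint8); print(m.sum(), [cv2.boundingRect(c) for c in blobs(m,20)], r.get_state()["contact_force"])
E
```

```text
751 [(311, 296, 17, 49), (313, 219, 28, 34), (311, 212, 13, 6)] [-6.86716643  2.13372543 19.50894344]
```

>>> drive_tool([
  [[0,0,0],[-2.0,0,0],0],
  [[0,0,0],[-4.0,0,0],0],
  [[0,0,0],[-4.0,0,0],0],
  [[0,0,0],[-4.0,0,0],0],
  [[0,0,0],[0,-3.9,-0.3],8.8],
  [[0,0,0],[0,-3.9,-0.3],8.8],
  [[0,0,0],[0,-3.9,-0.3],8.8],
  [[0,0,0],[0,-3.9,-0.3],8.8],
  [[0,0,0],[0,-3.9,-0.3],8.8],
  [[0,0,0],[0,-3.9,-0.3],8.8],
  [[0,0,0],[0,-3.9,-0.3],8.8],
  [[0,0,0],[0,-3.9,-0.3],8.8],
])

```text
clock: 4.35
tool_pos: [0.574, -0.2248, 0.2482]
eef_rot: [0.062, 0.705, -0.064, 0.704]
contact_force: [0.8, -0.8, -0.6]
opening: 0.588
```

>>> drive_tool([
  [[0,0,0],[0,-3.9,-0.4],8.8],
  [[0,0,0],[0,-3.9,-0.4],8.8],
  [[0,0,0],[0,-3.9,-0.4],8.8],
  [[0,0,0],[0,-3.9,-0.4],8.8],
  [[0,0,0],[0,-3.9,-0.4],8.8],
  [[7.1,0,0],[0,0,0],8.8],
  [[7.1,0,0],[0,0,0],8.8],
  [[7.1,0,0],[0,0,0],8.8],
  [[7.1,0,0],[0,0,0],8.8],
  [[7.1,0,0],[0,0,0],8.8],
  [[7.1,0,0],[0,0,0],8.8],
  [[7.1,0,0],[0,0,0],8.8],
])

```text
clock: 5.35
tool_pos: [0.5201, -0.4112, 0.2481]
eef_rot: [0.354, 0.612, -0.356, 0.611]
contact_force: [-0.2, 0.4, 0.3]
opening: 1.0
```

>>> drive_tool([
  [[0,0,0],[0,0,0],8.8],
  [[0,0,0],[0,0,0],8.8],
])

```text
clock: 5.52
tool_pos: [0.5205, -0.4107, 0.2483]
eef_rot: [0.351, 0.614, -0.352, 0.613]
contact_force: [-0.2, 0.8, 0.5]
opening: 1.001
```

```bash
python3 - <<'E'
from h import *; from plant import r; import pickle
s=r.get_state(); p=r.snapshot("wrist"); T=wristT(s,p); print(np.round(s["tool_pos"],3),np.round(s["q"],2))
pickle.dump((s,p),open("w2.pkl","wb"))
for c in blobs(yellow(p["color"])):
    (x,y),wh,a=cv2.minAreaRect(c); b=cv2.boxPoints(((x,y),wh,a)); W=np.array([onz(p,q,.03,T)[:2] for q in b])
    e=[W[1]-W[0],W[2]-W[1]]; print(x,y,wh,a,"ctr",onz(p,(x,y),.03,T),[ (np.linalg.norm(v).round(3),np.degrees(np.arctan2(v[1],v[0])).round(1)) for v in e])
t=r.snapshot("top"); pickle.dump(t,open("t2.pkl","wb"))
im=np.vstack([p["color"][:, :],]); cv2.imwrite("pics/w2.png",im[:,:,::-1]); cv2.imwrite("pics/t2.png",cv2.resize(t["color"][90:300,150:430],None,fx=2.8,fy=2.8)[:,:,::-1])
E
```

```text
[ 0.521 -0.411  0.248] [ 0.65  0.74 -0.11  1.44  0.09  0.96  1.05]
251.5 149.5 (103.0, 39.0) 90.0 ctr [ 0.47535374 -0.39586831  0.03      ] [(np.float64(0.044), np.float64(30.3)), (np.float64(0.122), np.float64(-60.1))]
341.37359619140625 54.85929870605469 (30.183570861816406, 82.05784606933594) 66.50143432617188 ctr [ 0.51065863 -0.25738578  0.03      ] [(np.float64(0.085), np.float64(51.9)), (np.float64(0.031), np.float64(-28.9))]
```

View pics/w2.png

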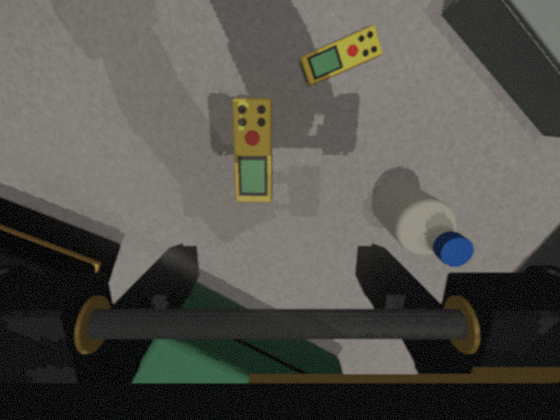

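View pics/t2.png

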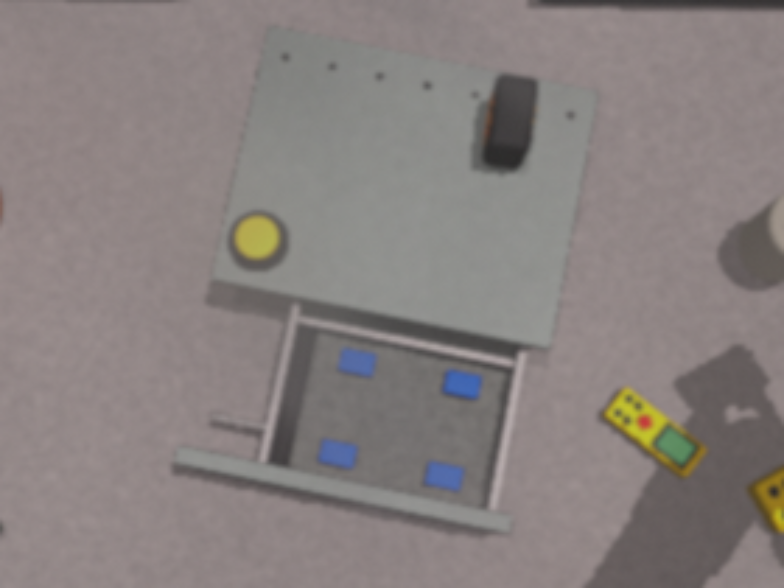

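```bash
python3 - <<'E'
from h import *; from plant import r; import pickle
s,p=pickle.load(open("w2.pkl","rb")); t=pickle.load(open("t2.pkl","rb")); T=wristT(s,p)
todo(s,[.4755,-.396,.06],29.8)
h=cv2.cvtColor(t["color"],cv2.COLOR_RGB2HSV); m=cv2.inRange(h,(105,100,60),(128,255,255))
P=[]
for c in blobs(m,15):
    (x,y),wh,a=cv2.minAreaRect(c); print((round(x,1),round(y,1)),wh,"z.042",np.round(onz(t,(x,y),.042),4),"z.15",np.round(onz(t,(x,y),.15),3))
# bottle from wrist cap
h=cv2.cvtColor(p["color"],cv2.COLOR_RGB2HSV); m=cv2.inRange(h,(105,100,60),(128,255,255))
for c in blobs(m,100): (x,y),_,_=cv2.minAreaRect(c); print("wrist blue",x,y,onz(p,(x,y),.145,T))
E
```

```text
jaw now 30.3 turn [0.5 0.  0.1] shift [18.83 -3.18 -3.51] tool y,z in world [[0.87, 0.5], [0.5, -0.87]]
(308.2, 259.5) (11.96308422088623, 7.648529052734375) z.042 [ 0.4707 -0.0747  0.042 ] z.15 [ 0.467 -0.068  0.15 ]
(270.1, 251.6) (11.7669677734375, 7.452413558959961) z.042 [0.4874 0.0137 0.042 ] z.15 [0.482 0.012 0.15 ]
(314.5, 226.9) (12.611851692199707, 8.246211051940918) z.042 [ 0.5468 -0.0889  0.042 ] z.15 [ 0.536 -0.081  0.15 ]
(277.2, 219.0) (11.179131507873535, 7.233555316925049) z.042 [ 0.5637 -0.0014  0.042 ] z.15 [ 0.551 -0.002  0.15 ]
(446.0, 164.0) (12.0, 12.0) z.042 [ 0.7027 -0.4012  0.042 ] z.15 [ 0.676 -0.362  0.15 ]
(8.0, 186.5) (113.0, 16.0) z.042 [0.6299 0.6357 0.042 ] z.15 [0.611 0.573 0.15 ]
(309.5, 55.0) (38.0, 27.0) z.042 [ 0.9721 -0.0739  0.042 ] z.15 [ 0.919 -0.067  0.15 ]
(249.0, 54.0) (38.0, 28.0) z.042 [0.9721 0.0752 0.042 ] z.15 [0.919 0.068 0.15 ]
wrist blue 455.8000793457031 250.90005493164062 [ 0.67843463 -0.36476474  0.145     ]
```

>>> drive_tool([
  [[0.5,0,0],[1,-1.6,-1.75],8.0],
  [[0,0,0],[1,-1.6,-1.75],8.0],
  [[0,0,0],[3.5,0,0],8.0],
  [[0,0,0],[3.5,0,0],8.0],
  [[0,0,0],[3.5,0,0],8.0],
  [[0,0,0],[3.5,0,0],8.0],
  [[0,0,0],[3.0,0,0],8.0],
  [[0,0,0],[2.0,0,0],8.0],
  [[0,0,0],[1.4,0,0],8.0],
  [[0,0,0],[0.5,0,0],8.0],
  [[0,0,0],[0,0,0],8.0],
  [[0,0,0],[0,0,0],8.0],
], force=20)

```text
clock: 6.62
tool_pos: [0.4766, -0.3962, 0.0206]
eef_rot: [0.355, 0.611, -0.355, 0.612]
contact_force: [0.3, -0.2, -0.4]
opening: 0.905
```

>>> drive_tool([
  [[0,0,0],[0,0,0],6.0],
  [[0,0,0],[0,0,0],5.0],
  [[0,0,0],[0,0,0],4.0],
  [[0,0,0],[0,0,0],4.0],
  [[0,0,0],[0,0,0],4.0],
  [[0,0,0],[0,0,0],4.0],
])

```text
clock: 7.12
tool_pos: [0.4764, -0.3956, 0.0201]
eef_rot: [0.355, 0.611, -0.355, 0.612]
contact_force: [0.6, 1.1, 2.6]
opening: 0.519
```

>>> drive_tool([
  [[0,0,0],[-1.0,0,0],4.0],
  [[0,0,0],[-2.0,0,0],4.0],
  [[0,0,0],[-3.0,0,0],4.0],
  [[0,0,0],[-4.0,0,0],4.0],
  [[0,0,0],[-4.0,0,0],4.0],
  [[0,0,0],[-4.0,0,0],4.0],
  [[6.8,0,0],[0,0,0],4.0],
  [[6.8,0,0],[0,0,0],4.0],
  [[6.8,0,0],[0,0,0],4.0],
  [[6.8,0,0],[0,0,0],4.0],
  [[6.8,0,0],[0,0,0],4.0],
  [[6.6,0,0],[0,0,0],4.0],
], force=25)

```text
clock: 8.12
tool_pos: [0.4755, -0.3951, 0.2]
eef_rot: [0.547, 0.449, -0.547, 0.448]
contact_force: [0.3, -0.8, -2.1]
opening: 0.52
```

>>> drive_tool([
  [[0,0,0],[0,-0.4,-2.5],4.0],
  [[0,0,0],[0,-0.4,-3.5],4.0],
  [[0,0,0],[0,-0.4,-3.5],4.0],
  [[0,0,0],[0,-0.4,-3.5],4.0],
  [[0,0,0],[0,-0.4,-3.5],4.0],
  [[0,0,0],[0,-0.4,-3.5],4.0],
  [[0,0,0],[0,-0.4,-3.5],4.0],
  [[0,0,0],[0,-0.3,-2.5],4.0],
  [[0,0,0],[0,0,0],4.0],
  [[0,0,0],[0,0,0],4.0],
  [[0,0,0],[0,0,0],4.0],
])

```text
clock: 9.03
tool_pos: [0.4947, -0.1352, 0.2]
eef_rot: [-0.545, -0.45, 0.546, -0.45]
contact_force: [-0.3, -0.1, -2.2]
opening: 0.522
```

```bash
python3 - <<'E'
from h import *; from plant import r; import pickle
s=r.get_state(); p=r.snapshot("wrist"); T=wristT(s,p); print(np.round(s["tool_pos"],4),s["opening"],s["contact_force"])
h=cv2.cvtColor(p["color"],cv2.COLOR_RGB2HSV); m=cv2.inRange(h,(105,100,50),(128,255,255))
for c in blobs(m,100):
    (x,y),wh,a=cv2.minAreaRect(c); print((round(x,1),round(y,1)),np.round([*wh,a],1),np.round(onz(p,(x,y),.042,T),4))
todo(s,[.517,-.038,.1],-10.8)
pickle.dump((s,p),open("w3.pkl","wb")); cv2.imwrite("pics/w3.png",p["color"][:,:,::-1])
E
```

```text
[ 0.4947 -0.1352  0.2   ] 0.5218433988486144 [-0.2661248  -0.10583345 -2.16570308]
(321.0, 136.0) [30. 20. 90.] [ 0.5464 -0.0888  0.042 ]
(242.0, 136.0) [30. 20. 90.] [ 0.4708 -0.0741  0.042 ]
(325.5, 33.0) [38. 23. 90.] [ 0.5632 -0.0016  0.042 ]
(238.0, 33.0) [38. 22. 90.] [0.4875 0.0132 0.042 ]
jaw now -11.0 turn [-0.2  0.  -0. ] shift [10.    0.36 -9.96] tool y,z in world [[0.98, -0.19], [-0.19, -0.98]]
```

View pics/w3.png

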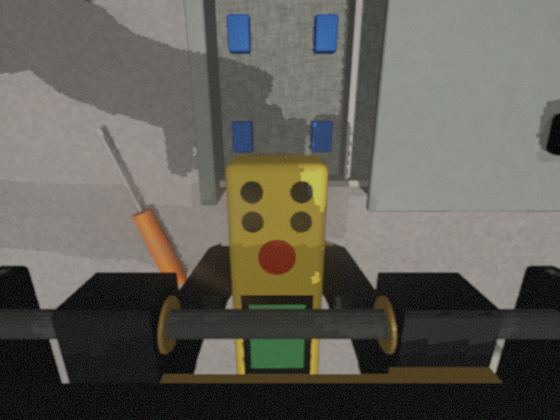

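>>> drive_tool([
  [[0,0,0],[0,0.1,-2.5],4.0],
  [[0,0,0],[0,0.1,-3.0],4.0],
  [[0,0,0],[0,0.1,-3.0],4.0],
  [[0,0,0],[0,0.1,-1.5],4.0],
  [[0,0,0],[2.0,0,0],4.0],
  [[0,0,0],[3.0,0,0],4.0],
  [[0,0,0],[3.0,0,0],4.0],
  [[0,0,0],[2.0,0,0],4.0],
  [[0,0,0],[1.5,0,0],4.0],
  [[0,0,0],[1.0,0,0],4.0],
  [[0,0,0],[0.5,0,0],4.0],
  [[0,0,0],[0,0,0],4.0],
])

```text
clock: 10.08
tool_pos: [0.5177, -0.038, 0.0691]
eef_rot: [-0.545, -0.45, 0.546, -0.449]
contact_force: [0.1, 0.2, -1.1]
opening: 0.519
```

```bash
python3 - <<'E'
from h import *; from plant import r
s=r.get_state(); print(s["contact_force"],s["opening"]); todo(s,[.517,-.038,.0505],-10.8)
E
```

```text
[ 0.06152811  0.23950737 -1.08519746] 0.5186015110760261
jaw now -11.0 turn [-0.2  0.   0.1] shift [ 1.86 -0.07  0.01] tool y,z in world [[0.98, -0.19], [-0.19, -0.98]]
```

>>> drive_tool([
  [[0,0,0],[0.5,-0.1,0],4.0],
  [[0,0,0],[0.5,0,0],4.0],
  [[0,0,0],[0.4,0,0],4.0],
  [[0,0,0],[0.3,0,0],4.0],
  [[0,0,0],[0.1,0,0],4.0],
  [[0,0,0],[0.1,0,0],4.0],
  [[0,0,0],[0,0,0],4.0],
  [[0,0,0],[0,0,0],4.0],
])

```text
clock: 10.75
tool_pos: [0.517, -0.0368, 0.0508]
eef_rot: [0.545, 0.45, -0.545, 0.45]
contact_force: [0.0, 0.7, -1.9]
opening: 0.519
```

>>> drive_tool([
  [[0,0,0],[0.1,0,0],4.0],
  [[0,0,0],[0,0,0],4.0],
  [[0,0,0],[0,0,0],4.0],
])

```text
clock: 11.0
tool_pos: [0.5172, -0.0368, 0.05]
eef_rot: [0.546, 0.45, -0.545, 0.45]
contact_force: [-0.2, 0.8, 2.8]
opening: 0.519
```

Contact with the floor; release gently and rise.

>>> drive_tool([
  [[0,0,0],[0,0,0],4.8],
  [[0,0,0],[0,0,0],5.2],
  [[0,0,0],[0,0,0],5.6],
  [[0,0,0],[0,0,0],6.0],
  [[0,0,0],[0,0,0],6.0],
  [[0,0,0],[-0.5,0,0],6.0],
  [[0,0,0],[-1.0,0,0],6.0],
  [[0,0,0],[-2.0,0,0],6.0],
  [[0,0,0],[-3.0,0,0],6.0],
  [[0,0,0],[-3.0,0,0],6.0],
  [[0,0,0],[-3.0,0,0],6.0],
  [[0,0,0],[-3.0,0,0],6.0],
])

```text
clock: 12.0
tool_pos: [0.5165, -0.0368, 0.2071]
eef_rot: [0.546, 0.45, -0.545, 0.45]
contact_force: [-0.1, -0.2, -0.2]
opening: 0.68
```

```bash
python3 - <<'E'
from h import *; from plant import r
s=r.get_state(); t=r.snapshot("side"); print(np.round(s["tool_pos"],3),s["opening"],s["contact_force"],np.round(s["q"],2))
cv2.imwrite("pics/s4.png",cv2.resize(t["color"][150:330,180:420],None,fx=3.2,fy=3.2)[:,:,::-1])
# front point: bay -> front panel outer face is bay - 75(+?) along x; from top picture of t2 panel edges
import pickle; t=pickle.load(open("t2.pkl","rb"))
for uv in ((174,465),(510,530)): 
    u=(150+uv[0]/2.8,90+uv[1]/2.8); print("panel end, outer top edge",onz(t,u,.08))
E
```

```text
[ 0.517 -0.037  0.207] 0.6803421787611049 [-0.09509556 -0.23075435 -0.19810146] [-0.12  0.62  0.17  1.94 -0.18  0.59 -0.03]
panel end, outer top edge [0.47339438 0.14228855 0.08      ]
panel end, outer top edge [ 0.42680389 -0.12578515  0.08      ]
```

View pics/s4.png

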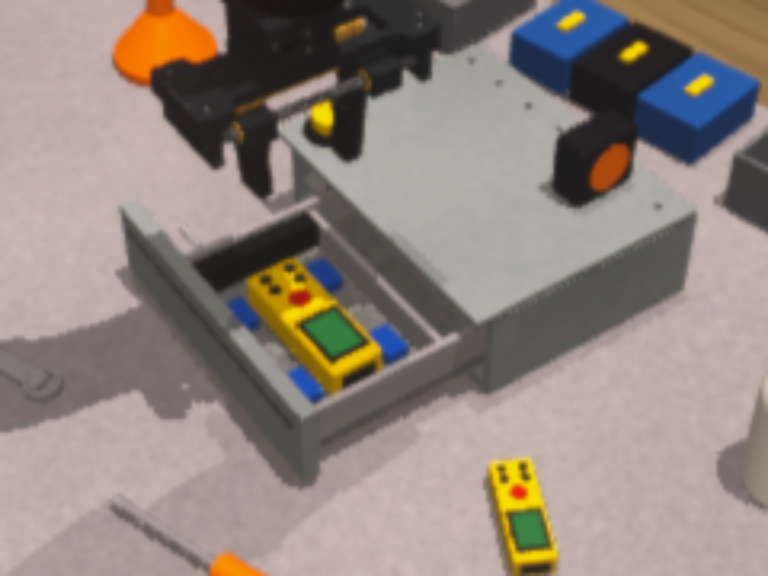

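The meter lies flat and screen up between the blue blocks, with the drawer out. Next: close the fingers and go round in front of the panel.

>>> drive_tool([
  [[0,0,0],[0,-2.4,-0.7],0],
  [[0,0,0],[0,-2.5,-0.7],0],
  [[0,0,0],[0,-2.5,-0.7],0],
  [[0,0,0],[0,-2.5,-0.7],0],
  [[0,0,0],[0,-2.5,-0.6],0],
  [[0,0,0],[0,0,0],0],
  [[0,0,0],[0,0,0],0],
  [[0,0,0],[0,0,0],0],
], force=50)

```text
clock: 12.72
tool_pos: [0.4028, 0.02, 0.2053]
eef_rot: [0.546, 0.449, -0.545, 0.45]
contact_force: [-0.3, -0.8, -0.6]
opening: 0.098
```

```bash
python3 - <<'E'
from h import *; from plant import r
s=r.get_state(); print(s["opening"],np.round(s["q"],2)); todo(s,[.402,.02,.067],-10.9)
E
```

```text
0.09787744821171307 [-0.27  0.51  0.16  2.26 -0.22  0.38 -0.12]
jaw now -11.0 turn [-0.1 -0.  -0.1] shift [13.83 -0.08  0.02] tool y,z in world [[0.98, -0.19], [-0.19, -0.98]]
```

>>> drive_tool([
  [[0,0,0],[2,0,0],0],
  [[0,0,0],[3,0,0],0],
  [[0,0,0],[3,0,0],0],
  [[0,0,0],[3,0,0],0],
  [[0,0,0],[1.8,0,0],0],
  [[0,0,0],[1.0,0,0],0],
  [[0,0,0],[0,0,0],0],
  [[0,0,0],[0,0,0],0],
])

```text
clock: 13.38
tool_pos: [0.4078, 0.0202, 0.0843]
eef_rot: [-0.543, -0.452, 0.549, -0.447]
contact_force: [0.2, 0.2, -0.2]
opening: 0.0
```

```bash
python3 - <<'E'
from h import *; from plant import r
s=r.get_state(); print(s["opening"],np.round(s["q"],2),s["contact_force"]); todo(s,[.594,-.016,.067],-10.9)
E
```

```text
0.00011167384503183102 [-0.18  0.79  0.04  2.33 -0.68  0.04  0.33] [ 0.24700685  0.16198198 -0.18929129]
jaw now -11.1 turn [-0.2  0.1  0.5] shift [ 1.73 18.97  0.03] tool y,z in world [[0.98, -0.19], [-0.19, -0.98]]
```

>>> drive_tool([
  [[0,0,0],[0,0.5,0],0],
  [[0,0,0],[0,0.5,0],0],
  [[0,0,0],[0.5,0,0],0],
  [[0,0,0],[0.5,0,0],0],
  [[0,0,0],[0,0,0],0],
  [[0,0,0],[0,0,0],0],
])

```text
clock: 13.88
tool_pos: [0.4164, 0.0187, 0.0745]
eef_rot: [-0.543, -0.452, 0.548, -0.448]
contact_force: [-0.1, 0.5, 0.9]
opening: 0.006
```

```bash
python3 - <<'E'
from h import *; from plant import r
s=r.get_state(); print(s["opening"],np.round(s["q"],2),s["contact_force"]); todo(s,[.594,-.016,.067],-10.9)
p=r.snapshot("side"); cv2.imwrite("pics/s5.png",cv2.resize(p["color"][150:310,180:380],None,fx=3.7,fy=3.7)[:,:,::-1])
E
```

```text
0.006163061904900175 [-0.18  0.81  0.04  2.3  -0.72  0.04  0.37] [-0.124558    0.49023648  0.9265153 ]
jaw now -11.0 turn [-0.1  0.1  0.6] shift [ 0.75 18.09  0.05] tool y,z in world [[0.98, -0.19], [-0.19, -0.98]]
```

View pics/s5.png

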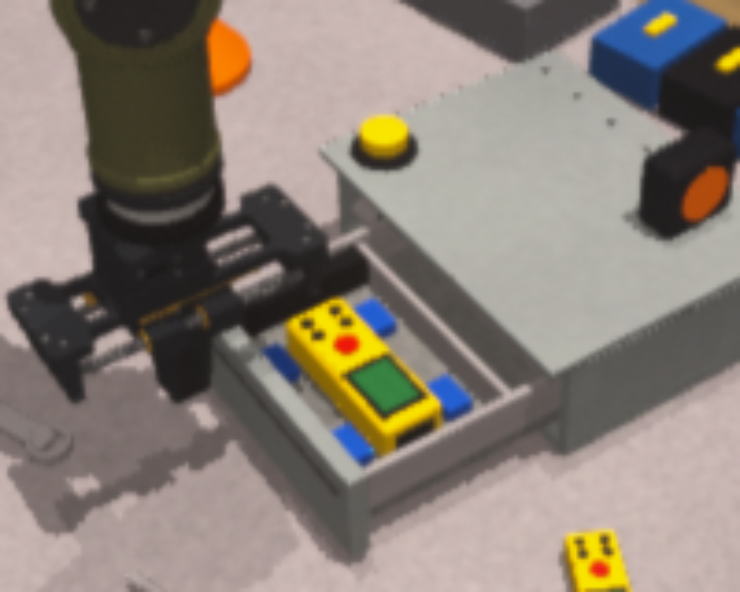

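>>> drive_tool([
  [[0,0,0],[0,0.6,0],0],
  [[0,0,0],[0.3,0.6,0],0],
  [[0,0,0],[0.3,0.8,0],0],
  [[0,0,0],[0,0.9,0],0],
  [[0,0,0],[0,0.9,0],0],
  [[0,0,0],[0,0.9,0],0],
  [[0,0,0],[0,0.9,0],0],
  [[0,0,0],[0,0.9,0],0],
  [[0,0,0],[0,0.9,0],0],
  [[0,0,0],[0,0.9,0],0],
  [[0,0,0],[0,0.9,0],0],
  [[0,0,0],[0,0.9,0],0],
])

```text
clock: 14.93
tool_pos: [0.5133, 0.0001, 0.0673]
eef_rot: [-0.541, -0.454, 0.549, -0.446]
contact_force: [-5.4, 2.6, 6.9]
opening: 0.004
```

```bash
python3 - <<'E'
from h import *; from plant import r
s=r.get_state(); print(s["opening"],s["contact_force"]); todo(s,[.594,-.016,.067],-10.9)
E
```

```text
0.00380790808719942 [-5.35586443  2.59150057  6.85892858]
jaw now -10.9 turn [-0.   0.1  1. ] shift [0.03 8.23 0.05] tool y,z in world [[0.98, -0.19], [-0.19, -0.98]]
```

>>> drive_tool([
  [[0,0,0],[0,0.8,0],0],
  [[0,0,0],[0,0.8,0],0],
  [[0,0,0],[0,0.8,0],0],
  [[0,0,0],[0,0.8,0],0],
  [[0,0,0],[0,0.7,0],0],
  [[0,0,0],[0,0.6,0],0],
  [[0,0,0],[0,0.5,0],0],
  [[0,0,0],[0,0.4,0],0],
  [[0,0,0],[0,0.4,0],0],
  [[0,0,0],[0,0.3,0],0],
  [[0,0,0],[0,0,0],0],
])

```text
clock: 15.85
tool_pos: [0.5721, -0.0113, 0.0666]
eef_rot: [-0.541, -0.455, 0.55, -0.445]
contact_force: [-8.2, 2.1, 9.6]
opening: 0.006
```

>>> drive_tool([
  [[0,0,0],[0,0.3,0],0],
  [[0,0,0],[0,0.3,0],0],
  [[0,0,0],[0,0.2,0],0],
  [[0,0,0],[0,0,0],0],
  [[0,0,0],[0,0,0],0],
])

```text
clock: 16.27
tool_pos: [0.5818, -0.0131, 0.0665]
eef_rot: [-0.542, -0.454, 0.549, -0.447]
contact_force: [-4.8, 1.6, 4.3]
opening: 0.002
```

>>> drive_tool([
  [[0,0,0],[0,0.3,0],0],
  [[0,0,0],[0,0.2,0],0],
  [[0,0,0],[0,0,0],0],
  [[0,0,0],[0,0,0],0],
])

```text
clock: 16.6
tool_pos: [0.5826, -0.0133, 0.0663]
eef_rot: [-0.54, -0.456, 0.551, -0.444]
contact_force: [-13.4, 3.7, 12.8]
opening: 0.009
```

>>> drive_tool([
  [[0,0,0],[0,0.3,0],0],
  [[0,0,0],[0,0,0],0],
  [[0,0,0],[0,0,0],0],
])

```text
clock: 16.85
tool_pos: [0.5825, -0.0132, 0.0663]
eef_rot: [-0.539, -0.458, 0.552, -0.442]
contact_force: [-18.8, 3.5, 18.5]
opening: 0.004
```

Hard stop: no more motion with the force rising. Back off and check.

>>> drive_tool([
  [[0,0,0],[0,-0.5,0],0],
  [[0,0,0],[0,-0.5,0],0],
  [[0,0,0],[0,-1.5,0],0],
  [[0,0,0],[0,-3,0],0],
  [[0,0,0],[-2,-3,0],0],
  [[0,0,0],[-4,0,0],0],
  [[0,0,0],[-4,0,0],0],
  [[0,0,0],[-4,0,0],0],
  [[0,0,0],[-4,0,0],0],
  [[0,0,0],[0,0,0],0],
  [[0,0,0],[0,0,0],0],
  [[0,0,0],[0,0,0],0],
])

```text
clock: 17.85
tool_pos: [0.5099, 0.0012, 0.2473]
eef_rot: [-0.543, -0.452, 0.548, -0.448]
contact_force: [0.4, 0.4, -0.1]
opening: 0.005
```

```bash
python3 - <<'E'
from h import *; from plant import r
s=r.get_state(); print(np.round(s["tool_pos"],3),s["contact_force"])
p=r.snapshot("side"); t=r.snapshot("top")
a=cv2.resize(p["color"][130:330,130:450],(640,400)); cv2.imwrite("pics/s6.png",a[:,:,::-1])
import pickle; d=pickle.load(open("snap0.pkl","rb"))
for n,q in (("side",p),("top",t)):
    m=(np.abs(q["color"].astype(int)-d[n]["color"]).sum(2)>70).astype(np.uint8); print(n,[cv2.boundingRect(c) for c in blobs(m,25)])
E
```

```text
[0.51  0.001 0.247] [ 0.35292205  0.42398874 -0.14448055]
side [(12, 399, 19, 19), (351, 341, 69, 41), (0, 315, 39, 15), (0, 246, 43, 50), (0, 234, 7, 19), (12, 226, 8, 23), (19, 165, 261, 168), (0, 47, 75, 153), (174, 0, 129, 187), (11, 0, 25, 60)]
top [(414, 238, 59, 43), (0, 202, 310, 218), (239, 166, 79, 43)]
```

View pics/s6.png

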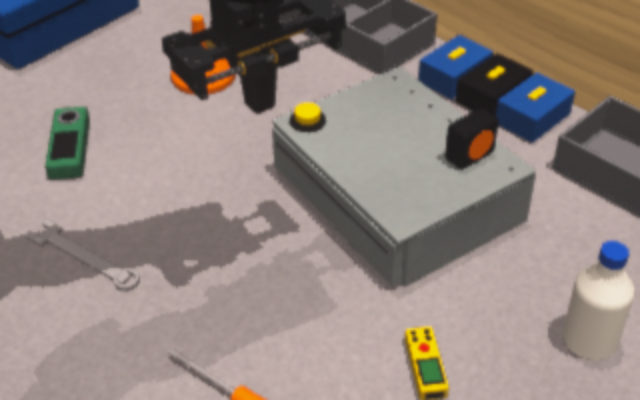

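```bash
python3 -c "
from plant import r
print(r.finish_job())"
```

```text
the job is handed in; nothing more can be done
None
```

The larger yellow meter is in the hidden drawer, the drawer is shut, and I handed the job in at about 18 s of the 64 s allowed. No verdict was reported.

- **Button and drawer:** I pressed the button to its stop at about 20 N. The top camera then showed the drawer fully out.
- **Meter:** I set it down slowly, with light floor contact (about 3 N), and let go with a small opening. The side view showed it flat and screen up between the four blue blocks. The two block measurements (top and wrist cameras) agreed within about 1 mm.
- **Shutting:** I pushed the front panel until it stopped moving at about 19 N, then backed off. The last side view, about a second later, showed the drawer still shut and the button up. The wrist force was near zero with the arm clear of everything.
- **Other things:** The last pictures showed no change at the tape, bottle or small meter. The changed areas around the detector, wrench and screwdriver also held the arm and its shadows, so I judged those by eye; they looked unmoved in the side view. The funnel was mostly hidden behind the gripper.

**Disagreements and limits:**
- The fixed cameras differed by up to about 10 mm away from the image centre, so I relied on the wrist camera for close work.
- When I came down in front of the drawer, one wrist joint reached the end of its travel. I went lower only as I moved forward, and the push itself was normal.
- I could not see the meter once the drawer was shut, so its position inside is inferred from the view before closing.

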